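Ratchet stock stop: release, push home, lock

ROBOT

A 6-joint arm with a two-finger parallel gripper is mounted at the origin on the work surface. World frame = base frame: x ahead of the robot, y to its left, z up, the work surface at z = 0. Lengths are in m, angles in rad, forces in N, time in s.
With the tool pointing down it reaches from about 0.325 to 0.925 m from the base axis. Payload 3.1 kg.
Tool frame: the origin (TCP) lies at the very end of the fingers, on their centre line; the grasp point (between the pads) lies 19 mm behind it; z points along the fingers, y is the direction in which the jaws open and shut (so a half turn about z gives the same grasp; the last joint's range is limited). The gripper opens to 85 mm and grips with 20 to 120 N. Pads are 22 mm wide; open, the fingers measure 114 mm over their backs; the gripper's body (76 mm by 85 mm) begins 54 mm behind the grasp point. The pads swing forward as they close: fully open they stand 13 mm farther back than shut.
Start: joints at [-1.443, 0.217, 1.613, -0, 1.311, -0.112], TCP at [0.148, -0.607, 0.231] pointing down, gripper open.
Joint ranges: [-2.75, 2.75], [-0.78, 2.1], [0.31, 2.55], [-1.13, 4.27], [0.13, 2.63], [-2.58, 2.58]. Speed limits (rad/s): [2.79, 2.79, 3.14, 3.14, 3.14, 3.14].

INTERFACE

Orientations are given as a unit quaternion [w, x, y, z].
In Python, from station import env gives the robot as it stands.
- The arm moves only by the tool jog_arm, never from a script. Its argument "increments" is a list of rows, each a list of 5 numbers: the opening, from 0 (shut) to 1 (fully open), then the shift along the tool's x, y, z in units of 30 mm (1.0 is 30 mm), then the turn about the tool's z in units of 6 degrees (1.0 is 6 degrees). A call has exactly 8 rows; each row is the pose to reach, as a shift and turn from the pose commanded when the call began, along the tool's axes at that moment; what a row does not reach only later rows make up. A row lasts 1/12 s, in which the tool goes at most 41.7 mm and 7.16 degrees, less where a joint would pass 70% of its speed; a pose out of reach is approached as far as the arm can. A call with a gripper value outside its range is refused whole. The fingers move at their own pace and stop on an object; "force" is the grip in N (left out, the last holds). Time passes only in rows, so rows that repeat a pose let the fingers close, or fill a call up. It gives the time, the measured TCP pose, the force and the opening at its end, in the units of the state.
- env.get_state(): the state, without advancing time (a new reading comes with each control period).
- env.read_camera(name): name is "scene" or "side" or "wrist"; returns a dict with "pixels" (384x512x3 uint8, red, green, blue), "depth" (384x512 float32, m along the optical axis (not along the pixel's ray), 0 where there is no reading), "fx", "fy", "cx", "cy" (pixels), "rvec" (rotation vector, rad) and "tvec" (3), from world to camera coordinates, as OpenCV has them; the wrist camera has in their place "mount" (4x4, takes a point from camera to tool coordinates, whose origin is the TCP and whose axes are the flange's). Camera axes: x right, y down, z forward; pixel columns grow to the right and rows downward; lengths in m; the calibration is good to about 2 mm. A picture is of the moment at which its call begins: read the wrist's pose just before it.
- env.sign_off(): hands the job in, once; it reports no verdict.
Trained networks look in a picture, given as the dict that the camera call returned (one of the last four; its "shot" number tells which), for a name from the list of things; names that differ only in an ending like _2 or _b are one class to them, and where a whole thing is asked for, a point or a joint stands for the part that bears it (a point fixed in the world has none). Each returns a list of dicts, best first, with "score" (0 to 1); they miss things now and then, are a little off and sometimes report something else, mostly with a low value. They report only what shows in the picture. A call takes as long as a camera call.
- env.cut_out(query, picture): "mask" (384x512 bool, what is visible of it) and "rect" ([left, top, right, bottom] as shares, 0 to 1, of the picture: columns of its width, rows of its height, round what is visible of it).
- env.spot_point(query, picture): "at" ([row, column] as shares, 0 to 1, of the picture: columns of its width, rows of its height: a listed point, or the origin of a listed thing).
The state is a dict: "time_s": time; "qpos": joint angles; "qvel": joint speeds; "effort": joint torques, N m; "position": TCP position; "orientation": TCP orientation; "ft_force": force on the tool from outside, world axes, zero at the start; "wrist_torque": the same for the moment, N m; "width": opening from 0.0 (shut) to 1.0 (fully open).
Only numpy, scipy, OpenCV 4.12 (cv2) and the standard library are available. Lean on these libraries where they do the work, as an engineer would, in place of code of your own. Each camera call takes 0.05 s, during which the arm holds its last target.

TASK

The ratchet stop on the plywood shelf board is locked part-way along its steel rail. With the fingertips, press the raised end of the rocker on top of the slide fully down so that it frees the slide, then push the slide by its plate all the way back along the rail, away from the tape rolls, until it meets the end block, and lock it there by pressing the other end of the rocker fully down. Leave the slide where it is until it has been freed, and leave the tape rolls and all the other stock on the bench standing where they are.

Things in the scene. Friction and masses are not known exactly. Their poses are not given: they have to be found in the camera images.
- stop_board: Fixed plywood board 150 mm (its x) by 440 mm (its y) by 12 mm. Origin: centre of its underside on the bench; x, y level, z up. A steel rail 22 mm wide, top 30 mm above the bench, runs along y at x = +45 mm; the slide rides on it. End block for the slide at y = +195 mm, 48 mm high. At the -y end a steel fence 72 mm high, and beside it two stacked tape rolls that reach no further than y = -93 mm.
- slide (a joint): Slide along the rail in m, growing towards the board's +y (back, away from the rolls). 0: slide's middle at the board's y = 0; starts at 0.01 to 0.065; 0.153: fully back, at the end block. Friction about 4 N. While locked, a pawl in the rail's teeth (pitch 12 mm) holds it, with up to 6 mm of play; it locks properly when within 5 mm of the end block.
- rocker (a joint): Angle of the rocker in rad. About 0: locked, the end next to the tape rolls is raised. 0.32: released, that end is fully down and the other raised. Stiff pivot: it stays where it is left. About 5 N at an end point tips it; the ends travel about 10 mm, to a stop at either end. It lifts a pawl out of the rail's teeth, which are clear from about 0.2 rad.
- rocker_row_end (a point): Top of the rocker near its end next to the rolls (-y), 31 mm from the pivot: press straight down here to release. 70 mm above the bench when locked, 60 when released. The rocker is a steel paddle 80 mm along the rail, 31 mm across, 6 mm thick, pivoted at its middle over the rail, on the slide's dark block (44 mm across, 84 mm along, top 50 mm above the bench). Moves with the slide.
- rocker_far_end (a point): Top of the rocker near its other end (+y, away from the rolls), 31 mm from the pivot: press straight down here to lock. 60 mm above the bench when locked, 70 mm when released. Moves with the slide.
- plate_face (a point): Point on the face of the slide's aluminium plate that looks at the rolls (-y), 60 mm above the bench: push here towards the board's +y. Axes parallel to the board's. The plate is 10 mm thick; its tall part is 60 mm wide (30 mm to either side of here along x), from 16 to 95 mm above the bench; by the rail it is 50 mm high. Gap to the rolls at least 50 mm. Face 52 mm before the slide's middle.
- roll_low: Lower tape roll, loose, on the board by the fence: 84 mm across, 34 mm high. Origin: centre of underside. Leave alone.
- roll_top: Upper tape roll, loose, stacked on the lower one: 84 mm across, 34 mm high. Origin: centre of underside. Leave alone.
- carton: Loose cardboard carton 60 x 100 x 50 mm on the bench beyond the board. Origin: centre of underside. Leave alone.
- coupling: Loose copper pipe coupling 48 mm across, 42 mm high, beyond the board. Origin: centre of underside. Leave alone.
- scoop_bin: Loose black open bin 100 x 130 x 55 mm beyond the board. Origin: centre of underside. Leave alone.
- spray_can: Loose white can 52 mm across, 120 mm high, past the -y end of the board. Origin: centre of underside. Leave alone.
- wrench: Loose steel wrench 160 mm long lying on the bench on the robot's side of the board, along its own x. Leave alone.
- paste_jar: Loose jar 60 mm across, 60 mm high, past the board's +y end. Origin: centre of underside. Leave alone.

How it is judged:
On the way, in this order (a step that is already met when the one before it is completed fails the run):
1. the raised end of the rocker is pressed down and the rocker has tipped over, the slide still within 12 mm of where it stood (value of joint rocker above 0.23 rad and distance of plate_face from where it was at the start of the episode below 0.012 m), for 0.2 s.
2. the slide is pushed back to within 6 mm of the end block, the rocker still released (value of joint slide above 0.147 m and value of joint rocker above 0.23 rad), for 0.2 s.
3. the rocker is tipped back to locked with the slide at the end block (value of joint slide above 0.147 m and value of joint rocker below 0.09 rad), for 0.2 s.
At the end, for the whole second after the job is handed in: The slide rests within 6 mm of the end block (joint slide above 0.147 m) and the rocker is tipped back to locked (joint rocker below 0.09 rad), nothing moving (all of step 3 and value of joint slide below 0.16 m and velocity of joint slide between -0.01 and 0.01 m/s); the robot touches nothing.
It fails at once if a tape roll is lifted, tipped or shoved more than 30 mm (distance of any of roll_low, roll_top from where it was at the start of the episode above 0.03 m or angle between any of roll_low, roll_top's own z axis and vertical above 0.5 rad).
It fails at once if another loose thing on the bench is lifted, tipped or shoved more than 30 mm (distance of any of carton, coupling, scoop_bin, spray_can, wrench, paste_jar from where it was at the start of the episode above 0.03 m or angle between any of carton, coupling, scoop_bin, spray_can, paste_jar's own z axis and vertical above 0.5 rad).
It also fails if it takes over 45 s, if anything falls off the work surface, if the arm or the gripper's body presses on something with over 40 N, if the wrist force passes 120 N, or if a joint passes its speed limit or range.

## Working session

There is one attempt and no reset: what is moved stays moved. The work goes in short steps, Python scripts to look and compute and a tool call to move; the robot and the scene stay as the last step left them, time stands still between calls to the robot, and variables do not carry over. Pictures are saved under pics/ and viewed, and the job is handed in when it is done.

Besides the shell and the picture viewer there is one more tool, called after "Call:" as name(argument=value, ...) on one line, values as JSON. jog_arm: Moves the arm, as the interface text tells. Its arguments: {"type":"object","properties":{"increments":{"type":"array"},"force":{"type":"number"}},"required":["increments"]}

```bash
ls; mkdir -p pics; cat > h.py <<'E'
import numpy as np, cv2
from station import env
def save(p,n): cv2.imwrite(f'pics/{n}.png', p['pixels'][:,:,::-1])
def world(p,r,c,d=None):
    d=p['depth'][int(r),int(c)] if d is None else d
    x=np.array([(c-p['cx'])/p['fx']*d,(r-p['cy'])/p['fy']*d,d])
    R=cv2.Rodrigues(np.array(p['rvec'],float))[0]
    return R.T@(x-np.array(p['tvec']))
def cloud(p):
    d=p['depth'];r,c=np.mgrid[0:384,0:512]
    x=np.stack([(c-p['cx'])/p['fx']*d,(r-p['cy'])/p['fy']*d,d],-1)
    R=cv2.Rodrigues(np.array(p['rvec'],float))[0]
    return (x-np.array(p['tvec']))@R
E
python3 - <<'E'
from h import *
s=env.get_state();print(s)
for n in ['scene','side']:
    p=env.read_camera(n);save(p,n+'0');np.savez('pics/'+n+'0.npz',**p)
    for q in ['rocker_row_end','rocker_far_end','plate_face','stop_board','roll_low']:
        for o in env.spot_point(q,p)[:2]:
            r,c=o['at'][0]*384,o['at'][1]*512
            print(n,q,round(o['score'],2),r,c,world(p,min(r,383),min(c,511)))
E
```

```text
pics
{'time_s': 0.0, 'qpos': array([-1.44320898e+00,  2.17819084e-01,  1.61490348e+00,  1.12811633e-05,
        1.31127061e+00, -1.12200158e-01]), 'qvel': array([ 1.86520124e-04, -1.82338698e-03, -5.02957961e-05, -1.28488092e-04,
        1.36442815e-03,  1.39903378e-03]), 'effort': array([ 5.49129691e-04, -3.96848309e+01, -3.03853583e+01, -2.08824163e-04,
        9.70894005e-03, -1.35628613e-05]), 'position': array([ 0.14835792, -0.60631735,  0.22994398]), 'orientation': array([-1.20026504e-03,  9.92820808e-01,  1.19605193e-01, -3.78442540e-06]), 'ft_force': array([-0.1784769 , -0.23338136,  0.37463012]), 'wrist_torque': array([ 0.01170816, -0.00574165,  0.03369004]), 'width': 0.9995218976722494}
scene rocker_row_end 0.74 199.91039999999998 239.8208 [ 0.56717293 -0.0661733   0.06933694]
scene rocker_row_end 0.67 277.2096 151.0912 [ 0.57712161 -0.3552028   0.04309324]
scene rocker_far_end 0.71 189.888 254.208 [ 0.56090267 -0.00785542  0.05797046]
scene rocker_far_end 0.25 233.3952 188.8256 [ 0.55548519 -0.22566867  0.06578027]
scene plate_face 0.55 195.4176 216.0128 [ 0.50856912 -0.09930407  0.0672803 ]
scene stop_board 0.69 207.01440000000002 233.6768 [ 0.56105548 -0.08428301  0.05024885]
scene roll_low 0.74 151.4112 280.0128 [0.47374543 0.18889615 0.01855393]
scene roll_low 0.65 233.7024 188.2112 [ 0.55481906 -0.22714597  0.06529963]
side rocker_row_end 0.79 169.3056 269.7216 [ 0.56830289 -0.07359302  0.06967841]
side rocker_row_end 0.59 184.8192 244.1216 [ 0.63264554 -0.04964996  0.02977072]
side rocker_far_end 0.83 193.8816 272.6912 [0.55233183 0.00093816 0.05877375]
side plate_face 0.72 165.696 295.2192 [ 0.50429533 -0.08903825  0.07460006]
side stop_board 0.69 194.8032 285.184 [ 0.52451237 -0.04262848  0.01222272]
side roll_low 0.66 147.1872 295.1168 [ 0.51032473 -0.16631067  0.06973914]
```

View pics/scene0.png

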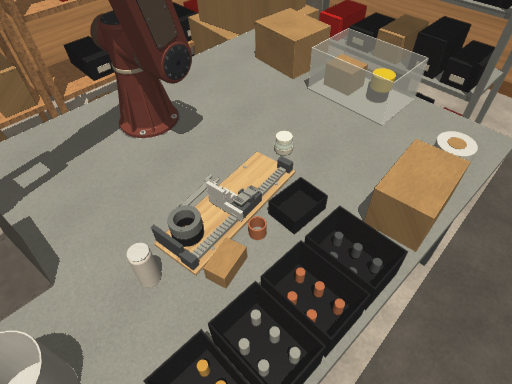

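View pics/side0.png

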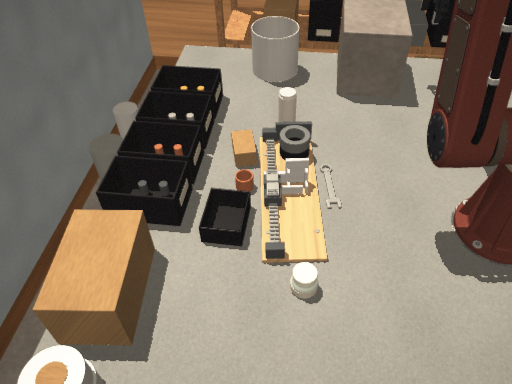

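The board lies ahead of the robot, almost along world y. The rolls are at the -y end, the plate is on the robot's side and the rocker on the far side. Next I'll fit the geometry.

```bash
python3 - <<'E'
from h import *
P={}
pts=[]
for n in ['scene','side']:
    p=dict(np.load(f'pics/{n}0.npz')); X=cloud(p).reshape(-1,3); col=p['pixels'].reshape(-1,3).astype(int)
    pts.append((X,col))
    ok=(p['depth'].reshape(-1)>0)&(X[:,0]>.4)&(X[:,0]<.7)&(X[:,1]>-.35)&(X[:,1]<.25)
    wood=ok&(abs(X[:,2]-.012)<.005)&(col[:,0]-col[:,2]>40)
    r=cv2.minAreaRect(X[wood][:,:2].astype(np.float32)*1000);print(n,wood.sum(),r, np.round(cv2.boxPoints(r)))
    np.save(f'pics/{n}X.npy',X)
    # end block: z .040-.050 near y .1-.2
    for lab,z0,z1,ylo,yhi in [('endblk',.045,.051,.08,.2),('plate',.085,.1,-.15,.05),('fence',.066,.08,-.3,-.2),('rails',.027,.032,-.3,.2)]:
        m=ok&(X[:,2]>z0)&(X[:,2]<z1)&(X[:,1]>ylo)&(X[:,1]<yhi)
        if m.sum()>5:
            r=cv2.minAreaRect(X[m][:,:2].astype(np.float32)*1000);print(lab,m.sum(),np.round(r[0],1),np.round(r[1],1),round(r[2],1),X[m].mean(0).round(4))
    m=ok&(X[:,2]>.052)&(X[:,2]<.076)&(X[:,1]>-.1)&(X[:,1]<.05)&(X[:,0]>.535)&(X[:,0]<.61)
    print('rocker',m.sum()); Y=X[m]; print(np.round(Y[np.argsort(Y[:,1])][::max(1,len(Y)//25)],4))
E
```

```text
scene 3153 ((557.385009765625, -58.06744384765625), (230.30596923828125, 440.2374267578125), 8.589570999145508) [[ 411.  142.]
 [ 476. -293.]
 [ 704. -259.]
 [ 638.  177.]]
endblk 138 [567.5 137.2] [ 55.5 257.5] 69.6 [0.5694 0.1385 0.0479]
plate 107 [502.2 -93.8] [60.7 11.9] 7.9 [ 0.5044 -0.0952  0.0932]
fence 397 [ 522.8 -238.9] [105.2  82.1] 4.2 [ 0.5265 -0.2489  0.0734]
rails 596 [585.8 -33.3] [245.7 480.7] 4.6 [ 0.5816 -0.0786  0.0296]
rocker 312
[[ 0.5356 -0.0926  0.0526]
 [ 0.5609 -0.0773  0.0731]
 [ 0.5618 -0.0747  0.0716]
 [ 0.5525 -0.0716  0.0531]
 [ 0.5516 -0.0692  0.0709]
 [ 0.559  -0.0652  0.0697]
 [ 0.5677 -0.0624  0.0704]
 [ 0.5554 -0.0584  0.0692]
 [ 0.5627 -0.0544  0.0678]
 [ 0.5551 -0.051   0.067 ]
 [ 0.5764 -0.049   0.0663]
 [ 0.5647 -0.0454  0.0662]
 [ 0.5509 -0.0436  0.0658]
 [ 0.5449 -0.0419  0.0638]
 [ 0.5817 -0.0396  0.0629]
 [ 0.5517 -0.037   0.0653]
 [ 0.5768 -0.0347  0.0672]
 [ 0.5462 -0.032   0.0651]
 [ 0.5798 -0.03    0.0697]
 [ 0.58   -0.0266  0.0672]
 [ 0.5678 -0.0226  0.0624]
 [ 0.5473 -0.0182  0.0633]
 [ 0.5712 -0.0147  0.0587]
 [ 0.5713 -0.0113  0.052
[... 541 characters left out ...]
 0.5778 -0.0726  0.0707]
 [ 0.5644 -0.0681  0.0694]
 [ 0.5666 -0.065   0.0721]
 [ 0.5739 -0.0618  0.0673]
 [ 0.576  -0.0577  0.0675]
 [ 0.573  -0.0541  0.0678]
 [ 0.5701 -0.0511  0.071 ]
 [ 0.5596 -0.0485  0.0677]
 [ 0.5391 -0.0455  0.0694]
 [ 0.5741 -0.0422  0.0652]
 [ 0.5611 -0.0397  0.0656]
 [ 0.5785 -0.0366  0.0667]
 [ 0.5403 -0.0343  0.0554]
 [ 0.5654 -0.0329  0.0648]
 [ 0.5551 -0.0305  0.0648]
 [ 0.5522 -0.0275  0.0646]
 [ 0.547  -0.0256  0.0636]
 [ 0.5644 -0.0238  0.0635]
 [ 0.564  -0.0208  0.063 ]
 [ 0.5561 -0.0172  0.0604]
 [ 0.5707 -0.0132  0.0521]
 [ 0.5503 -0.0101  0.0578]
 [ 0.5574 -0.0065  0.0607]
 [ 0.5595 -0.0034  0.0601]
 [ 0.5567 -0.0009  0.0523]
 [ 0.5614  0.0018  0.0582]]
```

Call:
jog_arm(increments=[[0,1.3,-1.0,0,0.2],[0,2.4,-1.9,0,0.5],[0,3.5,-2.8,0,0.9],[0,4.6,-3.7,0,0.9],[0,5.7,-4.6,0,0.9],[0,6.8,-5.5,0,0.9],[0,7.9,-6.3,0,0.9],[0,8.5,-6.8,0,0.9]])

```text
time_s: 1.27
position: [0.349, -0.3462, 0.2316]
orientation: [0.0, 0.997, 0.073, 0.001]
ft_force: [0.0, 0.8, -0.4]
width: 0.0
```

```bash
python3 - <<'E'
from h import *
s=env.get_state();print(s['time_s'],s['position'],s['orientation'],s['width'],s['ft_force'])
q=s['orientation'];print(np.degrees(2*np.arctan2(q[2],q[1])))
# board fit w/o carton
for n in ['scene','side']:
    p=dict(np.load(f'pics/{n}0.npz')); X=cloud(p).reshape(-1,3); col=p['pixels'].reshape(-1,3).astype(int)
    a=np.radians(8.4);ux=np.array([np.cos(a),np.sin(a)]);uy=np.array([-ux[1],ux[0]])
    B=np.c_[(X[:,:2]-[.517,-.064])@np.c_[ux,uy],X[:,2]]
    def m(x0,x1,y0,y1,z0,z1):
        k=(B[:,0]>x0)&(B[:,0]<x1)&(B[:,1]>y0)&(B[:,1]<y1)&(B[:,2]>z0)&(B[:,2]<z1)
        return B[k]
    for l,b in dict(wood=(-.1,.03,-.05,.25,.007,.017),block=(.0,.09,.17,.24,.043,.053),plate=(-.07,.03,-.07,.02,.088,.1),rocker=(.02,.07,-.04,.08,.054,.076),rolls=(-.08,.06,-.19,-.06,.074,.085)).items():
        b=m(*b); print(n,l,len(b),np.percentile(b,[1,50,99],axis=0).round(4).tolist())
E
```

```text
1.2667 [ 0.34901657 -0.34620356  0.23163806] [1.29734348e-04 9.97336260e-01 7.29389472e-02 5.26919074e-04] 0.0002979878886824085 [ 0.01705767  0.76597188 -0.41929919]
8.36561776078412
scene wood 1478 [[-0.0915, -0.0485, 0.0086], [-0.0277, 0.1155, 0.0124], [0.0257, 0.2165, 0.0157]]
scene block 85 [[0.0265, 0.1933, 0.0434], [0.0481, 0.2037, 0.0476], [0.0682, 0.2162, 0.0511]]
scene plate 93 [[-0.0483, -0.0332, 0.0882], [-0.0153, -0.0296, 0.0946], [0.0109, -0.0222, 0.098]]
scene rocker 287 [[0.0266, -0.02, 0.0556], [0.0486, 0.0163, 0.0662], [0.0679, 0.0575, 0.0731]]
scene rolls 476 [[-0.0604, -0.1853, 0.0745], [-0.0183, -0.1481, 0.0801], [0.02, -0.106, 0.0834]]
side wood 3017 [[-0.0745, -0.0352, 0.0082], [-0.0271, 0.1199, 0.0123], [0.0281, 0.221, 0.0159]]
side block 167 [[0.0241, 0.197, 0.0437], [0.0449, 0.2089, 0.048], [0.0669, 0.2193, 0.0522]]
side plate 101 [[-0.048, -0.0324, 0.0888], [-0.02, -0.0235, 0.0943], [0.0079, -0.0185, 0.0979]]
side rocker 363 [[0.025, -0.0169, 0.0545], [0.0448, 0.0237, 0.065], [0.0651, 0.0603, 0.0723]]
side rolls 339 [[-0.0613, -0.183, 0.0743], [-0.0229, -0.1387, 0.0799], [0.0173, -0.1009, 0.0842]]
```

Call:
jog_arm(increments=[[0,0.9,-0.8,0,0],[0,1.8,-1.7,0,0],[0,2.7,-2.6,0,0],[0,3.6,-3.5,0,0],[0,4.5,-4.4,0,0],[0,5.4,-5.2,0,0],[0,6.3,-6.0,0,0],[0,7.2,-6.8,0,0]])

```text
time_s: 1.93
position: [0.5329, -0.1135, 0.2317]
orientation: [0.0, 0.997, 0.073, 0.0]
ft_force: [0.6, -0.5, -0.5]
width: -0.001
```

Call:
jog_arm(increments=[[0,0.6,-0.6,0,0],[0,1.0,-1.0,0.3,0],[0,1.25,-1.24,0.8,0],[0,1.25,-1.24,1.5,0],[0,1.25,-1.24,2.3,0],[0,1.25,-1.24,3.0,0],[0,1.25,-1.24,3.3,0],[0,1.25,-1.24,3.3,0]])

```text
time_s: 2.6
position: [0.5612, -0.0724, 0.1293]
orientation: [-0.001, 0.997, 0.073, -0.003]
ft_force: [-0.1, -0.3, -0.0]
width: -0.002
```

```bash
cat >> h.py <<'E'
a=np.radians(8.4);ux=np.array([np.cos(a),np.sin(a)]);uy=np.array([-ux[1],ux[0]])
def bt():
    s=env.get_state();d=s['position'][:2]-[.517,-.064];q=s['orientation']
    print('t',round(s['time_s'],2),'bx,by,z mm',(np.array([d@ux,d@uy,s['position'][2]])*1000).round(1),'F',s['ft_force'].round(1),'yaw',round(np.degrees(2*np.arctan2(q[2],q[1])),2))
E
python3 - <<'E'
from h import *
bt()
for n in ['scene','side']:
    p=env.read_camera(n); r=p['pixels'][100:290,150:350] if n=='scene' else p['pixels'][90:270,190:390]
    cv2.imwrite(f'pics/{n}1.png',cv2.resize(r,None,fx=3,fy=3)[:,:,::-1])
E
```

```text
t 2.6 bx,by,z mm [ 42.5 -14.7 129.3] F [-0.1 -0.3 -0. ] yaw 8.34
```

View pics/scene1.png

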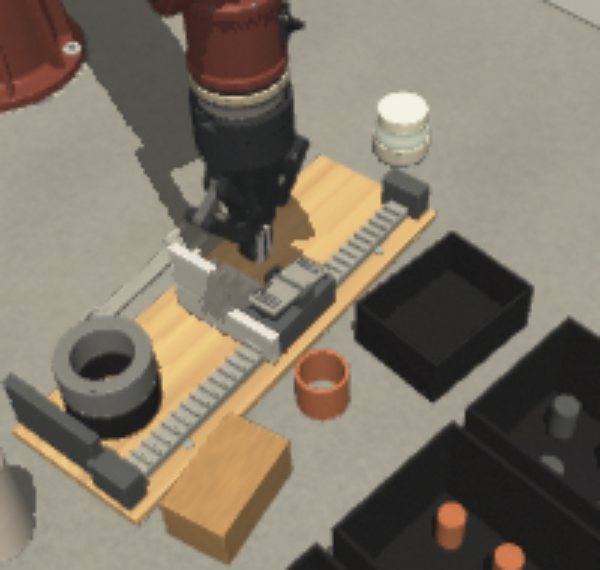

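View pics/side1.png

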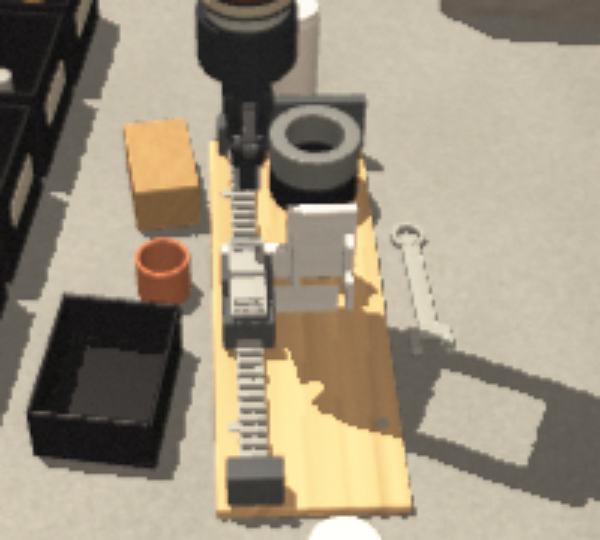

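The fingers are shut and hang over the row end of the rocker in both views, so I'll press down.

Call:
jog_arm(increments=[[0,0.1,0,0.5,0],[0,0.1,0,1.0,0],[0,0.1,0,1.4,0],[0,0.1,0,1.6,0],[0,0.1,0,1.7,0],[0,0.1,0,1.75,0],[0,0.1,0,1.8,0],[0,0.1,0,1.8,0]])

```text
time_s: 3.37
position: [0.567, -0.0727, 0.0788]
orientation: [0.0, 0.997, 0.073, 0.0]
ft_force: [0.2, -0.8, 0.9]
width: -0.001
```

Call:
jog_arm(increments=[[0,0,0,0.06,0],[0,0,0,0.12,0],[0,0,0,0.18,0],[0,0,0,0.24,0],[0,0,0,0.3,0],[0,0,0,0.36,0],[0,0,0,0.4,0],[0,0,0,0.4,0]])

```text
time_s: 4.03
position: [0.5668, -0.0732, 0.0665]
orientation: [0.001, 0.997, 0.073, 0.0]
ft_force: [0.0, -1.7, 2.2]
width: 0.004
```

```bash
python3 -c "
from h import *
bt()"
```

```text
t 4.03 bx,by,z mm [ 48.  -16.3  66.5] F [ 0.  -1.7  2.2] yaw 8.34
```

Call:
jog_arm(increments=[[0,0,-0.05,0.05,0],[0,0,-0.1,0.1,0],[0,0,-0.1,0.13,0],[0,0,-0.1,0.16,0],[0,0,-0.1,0.19,0],[0,0,-0.1,0.22,0],[0,0,-0.1,0.22,0],[0,0,-0.1,0.22,0]])

```text
time_s: 4.7
position: [0.5672, -0.0701, 0.0604]
orientation: [0.001, 0.997, 0.073, 0.001]
ft_force: [0.3, -4.0, 5.8]
width: -0.003
```

```bash
python3 -c "
from h import *
bt()"
```

```text
t 4.7 bx,by,z mm [ 48.8 -13.3  60.4] F [ 0.3 -4.   5.8] yaw 8.35
```

Call:
jog_arm(increments=[[0,0,0,0.02,0],[0,0,0,0.04,0],[0,0,0,0.06,0],[0,0,0,0.08,0],[0,0,0,0.1,0],[0,0,0,0.1,0],[0,0,0,0.1,0],[0,0,0,0.1,0]])

```text
time_s: 5.37
position: [0.5674, -0.0701, 0.0599]
orientation: [0.001, 0.997, 0.073, 0.001]
ft_force: [-5.5, -2.3, 17.2]
width: -0.0
```

```bash
python3 -c "
from h import *
bt()
p=env.read_camera('side');cv2.imwrite('pics/side2.png',cv2.resize(p['pixels'][90:270,190:390],None,fx=3,fy=3)[:,:,::-1])
p=env.read_camera('scene');cv2.imwrite('pics/scene2.png',cv2.resize(p['pixels'][140:260,180:320],None,fx=5,fy=5)[:,:,::-1])
X=cloud(p).reshape(-1,3);B=np.c_[(X[:,:2]-[.517,-.064])@np.c_[ux,uy],X[:,2]]
k=(abs(B[:,0]-.045)<.016)&(B[:,1]>.0)&(B[:,1]<.07)&(B[:,2]>.052)&(B[:,2]<.08);b=B[k];b=b[np.argsort(b[:,1])];print(k.sum(),b[::10].round(4))"
```

```text
t 5.37 bx,by,z mm [ 49.  -13.4  59.9] F [-5.5 -2.3 17.2] yaw 8.36
138 [[0.0547 0.0009 0.0629]
 [0.0587 0.0087 0.0624]
 [0.0541 0.0145 0.0621]
 [0.0583 0.018  0.0657]
 [0.0537 0.0239 0.0653]
 [0.0574 0.028  0.0681]
 [0.0475 0.0318 0.0663]
 [0.0383 0.0346 0.0658]
 [0.0465 0.0376 0.0685]
 [0.0478 0.0405 0.0708]
 [0.0438 0.0457 0.0717]
 [0.0547 0.0493 0.0716]
 [0.0595 0.052  0.0723]
 [0.0496 0.0559 0.0706]]
```

The rocker has reached its stop: the far end now reads 71–72 mm high and the force is 17 N. I'll lift and move to the gap in front of the plate.

Call:
jog_arm(increments=[[0,0,0,-0.6,0],[0,0,0,-1.5,0],[0,0,0,-2.5,0],[0,-0.8,0.6,-2.7,0],[0,-1.6,1.2,-2.7,0],[0,-2.23,1.62,-2.7,0],[0,-2.23,1.62,-2.7,0],[0,-2.23,1.62,-2.7,0]])

```text
time_s: 6.13
position: [0.5056, -0.1267, 0.1365]
orientation: [-0.001, 0.997, 0.072, -0.001]
ft_force: [0.4, 0.7, -0.6]
width: -0.004
```

```bash
python3 -c "
from h import *
bt()
for n,sl in [('side',np.s_[90:270,190:390]),('scene',np.s_[120:270,150:350])]:
    p=env.read_camera(n);cv2.imwrite(f'pics/{n}3.png',cv2.resize(p['pixels'][sl],None,fx=3,fy=3)[:,:,::-1])
    X=cloud(p).reshape(-1,3);B=np.c_[(X[:,:2]-[.517,-.064])@np.c_[ux,uy],X[:,2]]
    def m(x0,x1,y0,y1,z0,z1):
        k=(B[:,0]>x0)&(B[:,0]<x1)&(B[:,1]>y0)&(B[:,1]<y1)&(B[:,2]>z0)&(B[:,2]<z1)
        return B[k]
    for l,b in dict(plate=(-.07,.03,-.07,.02,.088,.1),r1=(.03,.06,-.015,-.005,.05,.08),r2=(.03,.06,.046,.056,.05,.08)).items():
        b=m(*b); 
        if len(b): print(n,l,len(b),np.percentile(b,[1,50,99],axis=0).round(4).tolist())
"
```

```text
t 6.13 bx,by,z mm [-20.5 -60.3 136.5] F [ 0.4  0.7 -0.6] yaw 8.22
side plate 107 [[-0.0484, -0.0318, 0.0883], [-0.0201, -0.0234, 0.0941], [0.0078, -0.018, 0.0985]]
side r1 28 [[0.031, -0.0148, 0.058], [0.0438, -0.0099, 0.06], [0.0592, -0.0052, 0.0641]]
side r2 47 [[0.0309, 0.0463, 0.0503], [0.0436, 0.0514, 0.07], [0.0583, 0.0558, 0.0743]]
scene plate 83 [[-0.0439, -0.0333, 0.0886], [-0.0142, -0.0294, 0.0948], [0.0116, -0.0219, 0.098]]
scene r1 33 [[0.0325, -0.0141, 0.0535], [0.0458, -0.01, 0.0609], [0.0593, -0.0051, 0.0631]]
scene r2 32 [[0.031, 0.0469, 0.0511], [0.0461, 0.0512, 0.0699], [0.0589, 0.0557, 0.0742]]
```

View pics/scene3.png

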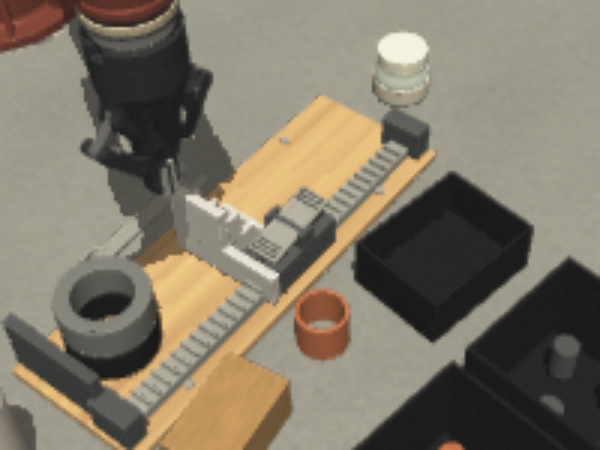

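View pics/side3.png

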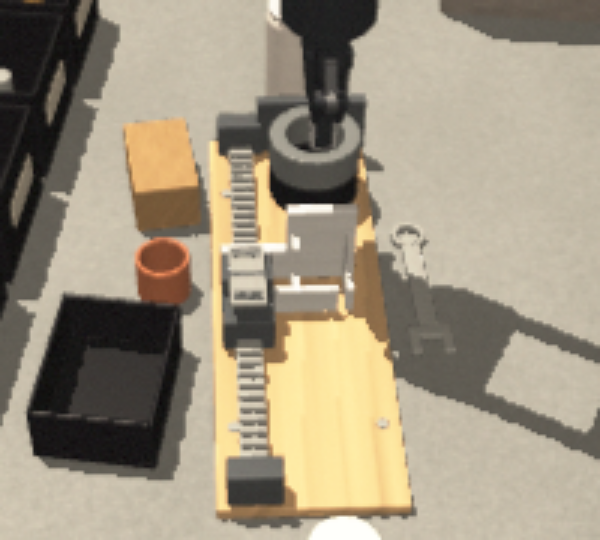

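```bash
python3 -c "
from h import *
bt()
for n in ['side','scene']:
    p=env.read_camera(n)
    X=cloud(p).reshape(-1,3);B=np.c_[(X[:,:2]-[.517,-.064])@np.c_[ux,uy],X[:,2]]-[-.0205,-.0603,.1365]
    for y0 in range(-80,80,10):
        k=(abs(B[:,0])<.05)&(B[:,1]>y0/1e3)&(B[:,1]<y0/1e3+.01)&(B[:,2]>-.02)&(B[:,2]<.15)
        if k.sum()>3: print(n,y0,k.sum(),np.percentile(B[k,2],[0,5,50]).round(3))
"
```

```text
t 6.23 bx,by,z mm [-19.1 -60.2 137. ] F [0.8 0.4 0.4] yaw 8.33
side -10 12 [0.044 0.071 0.097]
side 0 45 [-0.002 -0.     0.021]
side 10 176 [0.008 0.014 0.084]
side 20 80 [0.048 0.052 0.136]
side 30 243 [0.049 0.055 0.133]
side 40 71 [0.061 0.066 0.103]
side 50 58 [0.074 0.076 0.093]
side 60 24 [0.085 0.086 0.09 ]
scene -70 18 [0.087 0.087 0.091]
scene -60 59 [0.073 0.081 0.094]
scene -50 77 [0.063 0.068 0.097]
scene -40 192 [0.053 0.064 0.126]
scene -30 114 [0.046 0.053 0.109]
scene -20 200 [0.008 0.017 0.075]
scene -10 107 [0.004 0.009 0.057]
scene 0 141 [0.005 0.017 0.079]
scene 10 58 [0.01  0.019 0.082]
scene 20 29 [0.05  0.05  0.061]
scene 30 50 [0.047 0.054 0.072]
scene 40 52 [0.06  0.065 0.085]
scene 50 32 [0.078 0.082 0.093]
```

Call:
jog_arm(increments=[[0,0,0,0.4,0],[0,0,0,0.9,0],[0,0,0,1.4,0],[0,0,0,1.9,0],[0,0,0,2.3,0],[0,0,0,2.55,0],[0,0,0,2.55,0],[0,0,0,2.55,0]])

```text
time_s: 7.0
position: [0.5068, -0.1271, 0.0606]
orientation: [-0.0, 0.997, 0.073, -0.001]
ft_force: [-0.1, -0.3, 0.1]
width: 0.001
```

Call:
jog_arm(increments=[[0,0,-0.1,0,0],[0,0,-0.2,0,0],[0,0,-0.35,0,0],[0,0,-0.5,0,0],[0,0,-0.65,0,0],[0,0,-0.8,0,0],[0,0,-1.0,0,0],[0,0,-1.2,0,0]])

```text
time_s: 7.67
position: [0.5023, -0.0922, 0.0619]
orientation: [0.001, 0.997, 0.073, 0.001]
ft_force: [-0.1, -4.1, 2.5]
width: 0.0
```

```bash
python3 -c "
from h import *
bt()"
```

```text
t 7.67 bx,by,z mm [-18.6 -25.7  61.9] F [-0.1 -4.1  2.5] yaw 8.35
```

Call:
jog_arm(increments=[[0,0,-0.25,0.0,0],[0,0,-0.5,0.0,0],[0,0,-0.75,0,0],[0,0,-1.0,0,0],[0,0,-1.25,0,0],[0,0,-1.5,0,0],[0,0,-1.75,0,0],[0,0,-2.0,0,0]])

```text
time_s: 8.33
position: [0.4935, -0.0317, 0.0615]
orientation: [0.0, 0.997, 0.073, 0.001]
ft_force: [1.6, -4.2, 3.1]
width: -0.002
```

Call:
jog_arm(increments=[[0,0,-0.2,0.0,0],[0,0,-0.4,0.0,0],[0,0,-0.6,0,0],[0,0,-0.8,0,0],[0,0,-0.95,0,0],[0,0,-1.1,0,0],[0,0,-1.2,0,0],[0,0,-1.2,0,0]])

```text
time_s: 9.0
position: [0.4869, 0.0042, 0.0607]
orientation: [-0.001, 0.997, 0.073, -0.001]
ft_force: [1.4, 0.1, 0.6]
width: -0.002
```

```bash
cat >> h.py <<'E'
def look():
    bt()
    for n in ['side','scene']:
        p=env.read_camera(n)
        X=cloud(p).reshape(-1,3);B=np.c_[(X[:,:2]-[.517,-.064])@np.c_[ux,uy],X[:,2]]
        k=(abs(B[:,0]-.045)<.014)&(B[:,1]>-.02)&(B[:,1]<.195)&(B[:,2]>.054)&(B[:,2]<.076);b=B[k]
        if len(b)>10:
            print(n,'rocker y 2..98',np.percentile(b[:,1],[2,98]).round(4),'slope',np.polyfit(b[:,1],b[:,2],1).round(4))
        k=(B[:,0]>-.06)&(B[:,0]<.02)&(B[:,1]>-.05)&(B[:,1]<.16)&(B[:,2]>.088)&(B[:,2]<.099);b=B[k]
        if len(b)>10: print('  plate y',np.percentile(b[:,1],[5,50,95]).round(4))
        k=(abs(B[:,0]-.045)<.02)&(B[:,1]>.0)&(B[:,1]<.19)&(B[:,2]>.045)&(B[:,2]<.052);b=B[k]
        if len(b)>5: print('  block top y',np.percentile(b[:,1],[2,50,98]).round(4))
    return
E
python3 -c "
from h import *
look()"
```

```text
t 9.0 bx,by,z mm [-19.8  71.9  60.7] F [1.4 0.1 0.6] yaw 8.35
side rocker y 2..98 [0.1005 0.1771] slope [0.1544 0.0442]
  plate y [0.0876 0.0939 0.0969]
  block top y [0.0866 0.1679 0.1805]
scene rocker y 2..98 [0.0983 0.1733] slope [0.1729 0.0417]
  plate y [0.0584 0.086  0.0945]
  block top y [0.0842 0.097  0.1744]
```

Call:
jog_arm(increments=[[0,0,-0.08,0.0,0],[0,0,-0.16,0.0,0],[0,0,-0.24,0,0],[0,0,-0.32,0,0],[0,0,-0.38,0,0],[0,0,-0.44,0,0],[0,0,-0.5,0,0],[0,0,-0.5,0,0]])

```text
time_s: 9.77
position: [0.485, 0.0187, 0.0609]
orientation: [-0.0, 0.997, 0.073, -0.001]
ft_force: [-0.6, -2.0, 0.0]
width: -0.002
```

Call:
jog_arm(increments=[[0,0,-0.02,0.0,0],[0,0,-0.04,0.0,0],[0,0,-0.06,0,0],[0,0,-0.08,0,0],[0,0,-0.1,0,0],[0,0,-0.12,0,0],[0,0,-0.12,0,0],[0,0,-0.12,0,0]])

```text
time_s: 10.43
position: [0.4852, 0.0204, 0.0612]
orientation: [0.001, 0.997, 0.073, -0.0]
ft_force: [-1.1, -7.9, -2.0]
width: -0.001
```

```bash
python3 -c "
from h import *
look()"
```

```text
t 10.43 bx,by,z mm [-19.1  88.1  61.2] F [-1.1 -7.9 -2. ] yaw 8.38
side rocker y 2..98 [0.1158 0.1936] slope [0.1542 0.0418]
  plate y [0.1037 0.1103 0.1133]
  block top y [0.1033 0.1757 0.1894]
scene rocker y 2..98 [0.1141 0.1887] slope [0.1591 0.041 ]
  plate y [0.0761 0.1014 0.11  ]
  block top y [0.0992 0.1124 0.1876]
```

Call:
jog_arm(increments=[[0,0,-0.02,0.0,0],[0,0,-0.04,0.0,0],[0,0,-0.06,0,0],[0,0,-0.08,0,0],[0,0,-0.1,0,0],[0,0,-0.1,0,0],[0,0,-0.1,0,0],[0,0,-0.1,0,0]])

```text
time_s: 11.2
position: [0.4853, 0.0204, 0.0613]
orientation: [0.004, 0.997, 0.074, 0.0]
ft_force: [-0.6, -16.7, -3.7]
width: -0.002
```

```bash
python3 -c "
from h import *
look()"
```

```text
t 11.2 bx,by,z mm [-19.1  88.1  61.3] F [ -0.6 -16.7  -3.7] yaw 8.48
side rocker y 2..98 [0.1157 0.1933] slope [0.1518 0.0419]
  plate y [0.1038 0.1104 0.1132]
  block top y [0.1025 0.1704 0.1893]
scene rocker y 2..98 [0.1139 0.1889] slope [0.1712 0.0393]
  plate y [0.0752 0.1014 0.1095]
  block top y [0.101  0.1139 0.1878]
```

The slide is against the end block: force rose to 17 N with no movement, and the pivot is at about 153 mm. I'll back off, lift and go over the far end.

Call:
jog_arm(increments=[[0,0,0.3,0.0,0],[0,0,0.6,0.0,0],[0,0,0.6,-0.6,0],[0,0,0.6,-1.5,0],[0,0,0.6,-2.4,0],[0,0.5,0.2,-2.7,0],[0,1.2,-0.6,-2.7,0],[0,2.0,-1.4,-2.7,0]])

```text
time_s: 11.97
position: [0.5401, 0.0759, 0.1447]
orientation: [-0.001, 0.997, 0.071, 0.003]
ft_force: [0.6, -0.4, -0.2]
width: -0.002
```

```bash
python3 -c "
from h import *
look()"
```

```text
t 11.97 bx,by,z mm [ 43.3 135.1 144.7] F [ 0.6 -0.4 -0.2] yaw 8.19
side rocker y 2..98 [0.1158 0.193 ] slope [0.149  0.0423]
  plate y [0.1031 0.1103 0.1131]
  block top y [0.1029 0.1714 0.1895]
scene rocker y 2..98 [0.114  0.1888] slope [0.1656 0.0402]
  plate y [0.1003 0.1039 0.1106]
  block top y [0.1006 0.1137 0.188 ]
```

Call:
jog_arm(increments=[[0,0.05,-0.6,0,0],[0,0.08,-1.2,0,0],[0,0.08,-1.7,0.2,0],[0,0.08,-1.7,0.7,0],[0,0.08,-1.7,1.3,0],[0,0.08,-1.7,1.8,0],[0,0.08,-1.7,2.0,0],[0,0.08,-1.7,2.0,0]])

```text
time_s: 12.73
position: [0.5312, 0.1255, 0.0804]
orientation: [-0.0, 0.997, 0.072, -0.002]
ft_force: [-0.5, -0.7, 0.4]
width: -0.0
```

```bash
python3 -c "
from h import *
bt()"
```

```text
t 12.73 bx,by,z mm [ 41.7 185.4  80.4] F [-0.5 -0.7  0.4] yaw 8.31
```

Now press down to about 60 mm, slowly.

Call:
jog_arm(increments=[[0,0.1,0,0.1,0],[0,0.1,0,0.2,0],[0,0.1,0,0.28,0],[0,0.1,0,0.36,0],[0,0.1,0,0.44,0],[0,0.1,0,0.52,0],[0,0.1,0,0.6,0],[0,0.1,0,0.6,0]])

```text
time_s: 13.4
position: [0.5365, 0.1267, 0.0646]
orientation: [-0.0, 0.997, 0.073, 0.001]
ft_force: [-0.2, 1.8, 3.1]
width: -0.001
```

Call:
jog_arm(increments=[[0,0,0,0.03,0],[0,0,0,0.06,0],[0,0,0,0.09,0],[0,0,0,0.12,0],[0,0,0,0.14,0],[0,0,0,0.16,0],[0,0,0,0.16,0],[0,0,0,0.16,0]])

```text
time_s: 14.07
position: [0.5366, 0.1267, 0.0606]
orientation: [-0.0, 0.997, 0.073, 0.001]
ft_force: [-1.6, 3.3, 7.7]
width: 0.002
```

```bash
python3 -c "
from h import *
look()"
```

```text
t 14.07 bx,by,z mm [ 47.2 185.7  60.6] F [-1.6  3.3  7.7] yaw 8.33
side rocker y 2..98 [0.1563 0.1947] slope [-0.0911  0.0783]
  plate y [0.1013 0.1098 0.1135]
  block top y [0.1213 0.1744 0.1898]
scene rocker y 2..98 [0.114  0.1864] slope [-0.0956  0.0815]
  plate y [0.1007 0.1035 0.1109]
  block top y [0.1008 0.1176 0.1803]
```

Call:
jog_arm(increments=[[0,0,0,0.03,0],[0,0,0,0.06,0],[0,0,0,0.08,0],[0,0,0,0.1,0],[0,0,0,0.12,0],[0,0,0,0.12,0],[0,0,0,0.12,0],[0,0,0,0.12,0]])

```text
time_s: 14.83
position: [0.5368, 0.1267, 0.06]
orientation: [-0.0, 0.997, 0.073, 0.0]
ft_force: [-8.1, 4.0, 24.7]
width: -0.001
```

```bash
python3 -c "
from h import *
look()"
```

```text
t 14.83 bx,by,z mm [ 47.5 185.7  60. ] F [-8.1  4.  24.7] yaw 8.35
side rocker y 2..98 [0.1578 0.1938] slope [-0.0566  0.0723]
  plate y [0.1026 0.1104 0.1136]
  block top y [0.1211 0.174  0.1892]
scene rocker y 2..98 [0.1139 0.1832] slope [-0.0914  0.0805]
  plate y [0.1006 0.1037 0.1107]
  block top y [0.1002 0.117  0.1852]
```

At the stop (25 N, no further travel). I'll lift clear.

Call:
jog_arm(increments=[[0,0,0,-0.3,0],[0,0,0,-0.8,0],[0,0,0,-1.5,0],[0,0,0,-2.4,0],[0,0,0,-3.3,0],[0,0,0,-4.0,0],[0,0,0,-4.0,0],[0,0,0,-4.0,0]])

```text
time_s: 15.6
position: [0.5366, 0.1256, 0.1765]
orientation: [0.001, 0.997, 0.073, 0.001]
ft_force: [-0.4, 0.2, 0.8]
width: -0.002
```

```bash
python3 -c "
from h import *
look()
for n,sl in [('side',np.s_[90:290,190:390]),('scene',np.s_[120:290,130:350])]:
    p=env.read_camera(n);cv2.imwrite(f'pics/{n}4.png',cv2.resize(p['pixels'][sl],None,fx=3,fy=3)[:,:,::-1])
    X=cloud(p).reshape(-1,3);B=np.c_[(X[:,:2]-[.517,-.064])@np.c_[ux,uy],X[:,2]]
    for y in (.122,.184):
        k=(abs(B[:,0]-.045)<.014)&(abs(B[:,1]-y)<.004)&(B[:,2]>.052)&(B[:,2]<.08);print(n,y,k.sum(),np.median(B[k,2]))
"
```

```text
t 15.6 bx,by,z mm [ 47.1 184.7 176.5] F [-0.4  0.2  0.8] yaw 8.34
side rocker y 2..98 [0.1164 0.1929] slope [-0.1633  0.0903]
  plate y [0.1029 0.1094 0.1132]
  block top y [0.1039 0.1536 0.1894]
scene rocker y 2..98 [0.1136 0.1891] slope [-0.1607  0.0901]
  plate y [0.1001 0.1036 0.1106]
  block top y [0.1001 0.1173 0.185 ]
side 0.122 30 0.07059565437979191
side 0.184 37 0.060385137265268944
scene 0.122 18 0.07123678591837837
scene 0.184 16 0.06053573071906147
```

View pics/scene4.png

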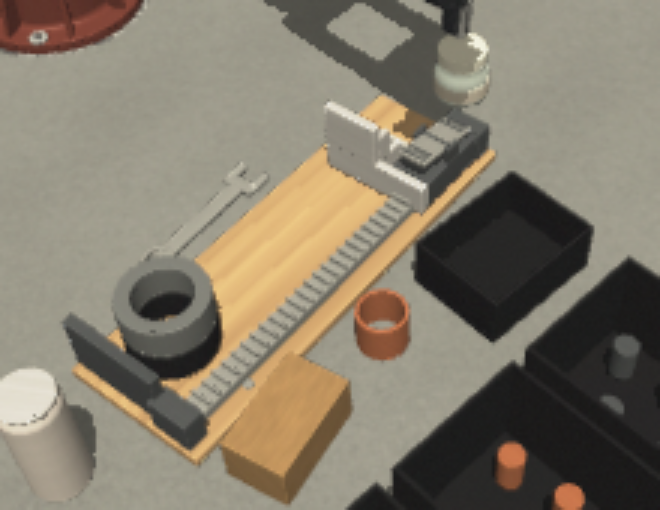

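View pics/side4.png

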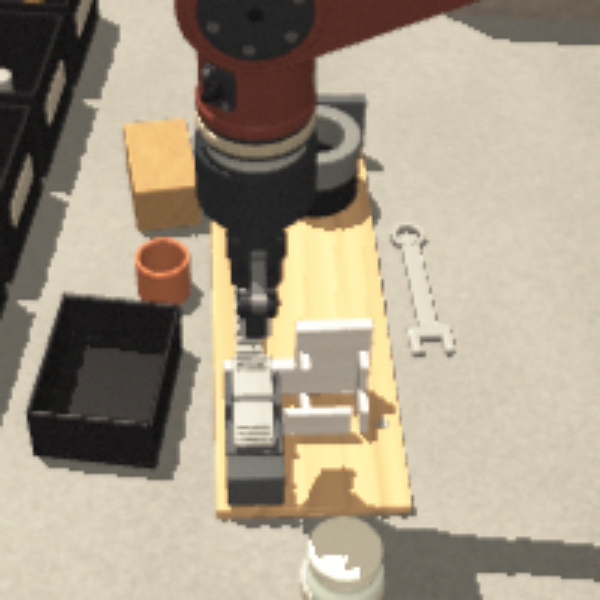

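The slide sits at the end block, the rocker is back to locked (ends at 71 and 60 mm), everything else is in place and the arm is clear. I'll hand it in.

```bash
python3 -c "
from h import *
print(env.sign_off())"
```

```text
the job is handed in; nothing more can be done
None
```

The slide is at the end block and locked, and I handed the job in at about 16 s. The hand-in returned no verdict.

- **Release:** I pressed the end of the rocker next to the rolls down to its stop with the shut fingertips. The force reached 17 N, the two ends then measured about 60 and 70 mm high, and the slide had not moved measurably.
- **Push back:** I pushed the plate back until the force rose to about 17 N with no further movement. The slide then read about 0.153 m, with the rocker still released.
- **Lock:** I pressed the far end down to its stop at 25 N and lifted clear.

The last checks showed the end next to the rolls at 71 mm and the far end at 60 mm, which is locked. The slide was still at about 0.153 m, and the wrist force was near zero with the fingers 176 mm above the bench. The rolls and the other stock looked to be where they started. I judged that from the pictures and did not measure their positions.

None of the checks failed. While the fingers still covered part of the rocker, its measured slope read low (0.06–0.10 rad), but once they were clear both cameras read about 0.16 rad, which is right for locked.

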